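Open the ratchet candle clamp

ROBOT

A 6-joint arm with a two-finger parallel gripper is mounted at the origin on a cart in front of the work surface, level with it; the furniture and walls round the work are solid. World frame = base frame: x ahead of the robot, y to its left, z up, the work surface at z = 0. Lengths are in m, angles in rad, forces in N, time in s.
With the tool pointing down it reaches from about 0.275 to 0.725 m from the base axis. Payload 15.9 kg.
Tool frame: the origin (TCP) lies between the finger pads; the fingertips stand 19 mm ahead of it and the grasp point (between the pads) is the TCP; z points along the fingers, y is the direction in which the jaws open and shut (so a half turn about z gives the same grasp; the last joint's range is limited). The gripper opens to 85 mm and grips with 20 to 120 N. Pads are 22 mm wide; open, the fingers measure 114 mm over their backs; the gripper's body (76 mm by 85 mm) begins 54 mm behind the grasp point. The pads swing forward as they close: fully open they stand 13 mm farther back than shut.
Start: joints at [1.179, 0.213, -0.034, 1.323, 0, 1.571], TCP at [0.191, 0.462, 0.25] pointing down, gripper open.
Joint ranges: [-2.98, 2.98], [-0.74, 1.72], [-1.14, 1.35], [-2.1, 2.04], [-1.57, 1.44], [-3.14, 3.14]. Speed limits (rad/s): [1.89, 1.89, 2.39, 2.57, 3.14, 3.14].

INTERFACE

Orientations are given as a unit quaternion [x, y, z, w].
In Python, from station import bot gives the robot as it stands. The module is installed in compiled form; this text tells all that it offers.
- The arm moves only by the tool carry_out, never from a script. Its argument "targets" is text: rows parted by semicolons, each of 5 numbers parted by spaces: the opening in per cent of the stroke, from 0 (shut) to 100 (fully open), then the shift along the tool's x, y, z in cm, then the turn about the tool's z in units of 10 degrees (1.0 is 10 degrees). A call has 1 to 8 rows; each row shifts and turns the commanded pose from where the row before left it, along the tool's axes as they then stand; what a row does not reach is not made up. A row lasts 1/8 s, in which the tool goes at most 62.5 mm and 10.7 degrees, less where a joint would pass 70% of its speed; a pose out of reach is approached as far as the arm can. A call is refused whole if a number of a shift passes 6.25 or a number of a turn 1, either way. A call with a gripper value outside its range is refused whole. The fingers move at their own pace and stop on an object; "newtons" is the grip in N (left out, the last holds). Time passes only in rows, so rows that do not move let the fingers close. It gives the time, the measured TCP pose, the force and the opening at its end, in the units of the state.
- bot.sense(): the state, without advancing time (a new reading comes with each control period).
- bot.camera(name): name is "scene" or "top"; returns (picture, depth): 420x560x3 uint8, red, green, blue; 420x560 float32, m along the optical axis (not along the pixel's ray), 0 where there is no reading.
- bot.camera_params(name): a dict with "fx", "fy", "cx", "cy" (pixels), "R" (3x3) and "t" (3): a world point X has camera coordinates R X + t. Camera axes: x right, y down, z forward; pixel columns grow to the right and rows downward; lengths in m; the calibration is good to about 2 mm. A picture is of the moment at which its call begins. camera_params takes no time and is no camera call.
- bot.finish_job(): hands the job in, once; it reports no verdict.
The state is a dict: "time": time; "joint_positions": joint angles; "joint_velocities": joint speeds; "tau": joint torques, N m; "tcp_pos": TCP position; "tool_rot": TCP orientation; "contact_force": force on the tool from outside, world axes, zero at the start; "moment": the same for the moment, N m; "finger_gap": opening from 0.0 (shut) to 1.0 (fully open).
Only numpy, scipy, OpenCV 4.12 (cv2) and the standard library are available. Lean on these libraries where they do the work, as an engineer would, in place of code of your own. Each camera call takes 0.05 s, during which the arm holds its last target.

TASK

Open the ratchet clamp that holds the pillar candle: lift the holding pawl out of the ratchet teeth by its small peg, then turn the wheel backwards by its crank knob (counter-clockwise from above) until the clamp arm rests gently against the rubber-tipped stop, and leave it there with the pawl swung fully back in between the teeth. Do not force the wheel against the pawl or the arm against the stop, and leave the candle and the other things standing where they are.

Things in the scene. Friction and masses are not known exactly. Their poses are not given: they have to be found in the camera images.
- clamp_base: ratchet clamp's plywood base board, 225 x 266 x 10 mm, fixed to the bench. Origin: on the vertical axis of the ratchet wheel, at the board's underside (bench level). In its frame (x away from the robot, y to the left at zero yaw) the wheel axis is at (0,0), the pawl's vertical pivot at (-27,-69) mm, the stop post at (42,69) mm. The mechanism's flat parts lie below 46 mm, its hub nut ends at 58 mm; the two upright wooden knobs reach 88 mm (crank) and 82 mm (pawl).
- crank_knob (a point): upright round wooden knob, 17 mm diameter, from 38 to 88 mm above the bench, at the end of the flat steel crank, 85 mm from the wheel axis; the point is on the knob's axis 66 mm above the bench. It is fixed to the crank (it moves in a level arc about the wheel axis). Backwards = counter-clockwise seen from above; there the wheel has a steady drag of about 3.5 N at the knob and stays where it is left.
- clamp_wheel (a joint): turn of the wheel with its crank and clamp arm, rad, about the vertical axis; 0 = clamp closed on the candle (starts -0.05 to 0.05), grows as the wheel is turned backwards (counter-clockwise from above), which opens the clamp. The stop is met somewhere between 1.18 and 1.34, depending on how its screw is set; it must be found by feel.
- pawl_peg (a point): upright round wooden peg, 12 mm diameter, from 25 to 82 mm above the bench, on the pawl's free end; the point is on the peg's axis 64 mm above the bench, 59 mm from the pawl's pivot. It moves in a level arc about that pivot; the pivot is stiff (about 2 N at the peg) and the pawl stays where it is left.
- pawl (a joint): swing of the pawl about its vertical pivot, rad; 0 = fully in between two teeth, grows (counter-clockwise seen from above) as it is lifted outwards from the wheel; clear of the teeth above 0.22; ends at 0.8. It can only come down to 0 when a tooth gap stands under its nose, as it does when the arm is at the stop.
- ratchet: dark steel ratchet ring with 10 teeth, 85 mm across the tips, on the wheel under the crank, 13 to 27 mm above the bench; turns with the wheel. Origin on the wheel axis at bench level. While the pawl is in, a tooth runs against its nose after at most 0.2 rad backwards.
- pawl_nose: the steel nose of the pawl, 5 mm wide, that sits between the teeth. Origin on the pawl's pivot at bench level.
- clamp_arm: flat steel clamp arm, 120 mm long, 16 mm wide, 29 to 39 mm above the bench, with a rubber pad; turns with the wheel. Origin on the wheel axis at bench level, its x axis along the arm.
- stop_post: aluminium stop post, 32 mm tall, on the board's left, carrying a screw with a rubber tip 13 mm across and 7 mm long (firm, it hardly gives), against whose tip the side of the clamp arm comes up, 75 mm from the wheel axis. Origin: underside of the post. How far the screw sticks out is not known to better than 5 mm either way.
- candle: ribbed pillar candle, 66 mm diameter, 109 mm tall, upright on the board between the clamp arm's pad and two short fence posts; stays there. Origin: centre of its underside.
- scent_bottle: amber dropper bottle, 35 mm diameter, 105 mm tall, bystander. Origin: centre of its underside.
- wick_spool: small spool of wick, 52 x 101 x 36 mm, bystander. Origin: underside.
- wax_stamp: wooden-handled brass stamp, 28 mm across, 82 mm tall, standing, bystander. Origin: centre of its underside.
- clover_candle: clover-section candle, 65 mm wide, 148 mm tall, bystander. Origin: centre of its underside.
- shell_candle: small shell-shaped candle, 52 x 78 x 45 mm, bystander. Origin: centre of its underside.
Things that resemble listed ones, but are neither listed nor needed, are in the scene too. What is shaped like the candle but red is not meant.

How it is judged:
On the way, in this order (a step that is already met when the one before it is completed fails the run):
1. the pawl is lifted clear of the teeth while the wheel still stands closed (value of joint pawl above 0.22 rad and value of joint clamp_wheel below 0.25 rad), for 0.2 s.
2. the clamp arm has been turned back against the stop with the pawl lifted (value of joint pawl above 0.22 rad and value of joint clamp_wheel above 1.15 rad and contact force between clamp_arm and stop_post above 0.3 N), for 0.2 s.
At the end, for the whole second after the job is handed in: The clamp arm rests in contact with the rubber tip of the stop (wheel turned back at least 1.15 rad, at rest), the pawl is fully back between the teeth (within 0.06 rad), and the candle stands upright within 20 mm of where it stood (value of joint pawl below 0.06 rad and value of joint clamp_wheel above 1.15 rad and contact force between clamp_arm and stop_post above 0.1 N and velocity of joint clamp_wheel below 0.05 rad/s and distance of candle from where it was at the start of the episode below 0.02 m and angle between candle's own z axis and vertical below 0.2 rad); the robot touches nothing.
It fails at once if a ratchet tooth and the pawl's nose pressed together with more than 25 N (wheel forced against the pawl, or pawl jammed in) (contact force between ratchet and pawl_nose above 25 N).
It fails at once if the clamp arm pressed against the stop with more than 25 N (contact force between clamp_arm and stop_post above 25 N).
It fails at once if the candle shifted by more than 20 mm or tipped (distance of candle from where it was at the start of the episode above 0.02 m or angle between candle's own z axis and vertical above 0.3 rad).
It fails at once if a bystander shifted by more than 30 mm (distance of any of scent_bottle, wick_spool, wax_stamp, clover_candle, shell_candle from where it was at the start of the episode above 0.03 m).
It also fails if it takes over 64 s, if anything falls off the work surface, if the arm or the gripper's body presses on something with over 40 N, if the wrist force passes 120 N, or if a joint passes its speed limit or range.

## Working session

There is one attempt and no reset: what is moved stays moved. The work goes in short steps, Python scripts to look and compute and a tool call to move; the robot and the scene stay as the last step left them, time stands still between calls to the robot, and variables do not carry over. Pictures are saved under pics/ and viewed, and the job is handed in when it is done.

Besides the shell and the picture viewer there is one more tool, called after "Call:" by a JSON object that holds its "fn" and its "kwargs", one argument or row to a line. carry_out: Moves the arm, as the interface text tells. Its arguments: {"type":"object","properties":{"targets":{"type":"string"},"newtons":{"type":"number"}},"required":["targets"]}

```bash
mkdir -p pics
cat > h.py <<'E'
import numpy as np,cv2
from station import bot
def shot(n,tag):
    p,d=bot.camera(n); cv2.imwrite(f'pics/{tag}.png',p[:,:,::-1]); np.savez(f'{tag}.npz',p=p,d=d); return p,d
def ray(n,u,v,z):
    c=bot.camera_params(n);R=np.array(c['R']);t=np.array(c['t'])
    o=-R.T@t; r=R.T@np.array([(u-c['cx'])/c['fx'],(v-c['cy'])/c['fy'],1.])
    return o+r*(z-o[2])/r[2]
def cloud(n,d):
    c=bot.camera_params(n);R=np.array(c['R']);t=np.array(c['t'])
    v,u=np.mgrid[:d.shape[0],:d.shape[1]]
    P=np.stack([(u-c['cx'])/c['fx']*d,(v-c['cy'])/c['fy']*d,d],-1)
    W=(P-t)@R; W[d==0]=np.nan
    return W
def proj(n,X):
    c=bot.camera_params(n);q=np.array(c['R'])@np.array(X)+np.array(c['t'])
    return q[0]/q[2]*c['fx']+c['cx'],q[1]/q[2]*c['fy']+c['cy']
E
python3 - <<'E'
from h import *
for n in('scene','top'):
    shot(n,n+'0'); c=bot.camera_params(n); print(n,c['fx'],-np.array(c['R']).T@c['t'],np.round(c['R'],2).tolist())
print(bot.sense())
E
```

```text
scene 391.8302507340029 [ 0.28393437 -0.66796479  0.75458049] [[0.87, -0.49, -0.0], [-0.34, -0.62, -0.71], [0.34, 0.62, -0.71]]
top 408.83464909740144 [ 0.38557799 -0.05350044  1.25327643] [[0.06, -1.0, -0.0], [-0.98, -0.06, -0.21], [0.21, 0.01, -0.98]]
{'time': 0.1, 'joint_positions': array([ 1.17898002e+00,  2.13274052e-01, -3.49708289e-02,  1.32353595e+00,
       -3.93110752e-06,  1.57083871e+00]), 'joint_velocities': array([-0.00111316, -0.00125579,  0.00186811,  0.00027614,  0.00081107,
       -0.00041705]), 'tau': array([-1.33610592e-03, -6.87257195e+01,  4.87800372e+01,  1.24966589e-02,
       -1.73676472e-05, -9.61576632e-06]), 'tcp_pos': array([0.19082224, 0.4618353 , 0.24989222]), 'tool_rot': array([ 1.94678156e-01,  9.80867052e-01, -4.83220274e-04, -9.38822621e-05]), 'contact_force': array([0.06450777, 0.09222247, 0.23221152]), 'moment': array([-0.02187032, -0.00275845, -0.06240716]), 'finger_gap': 1.0047974844493737}
```

View pics/scene0.png

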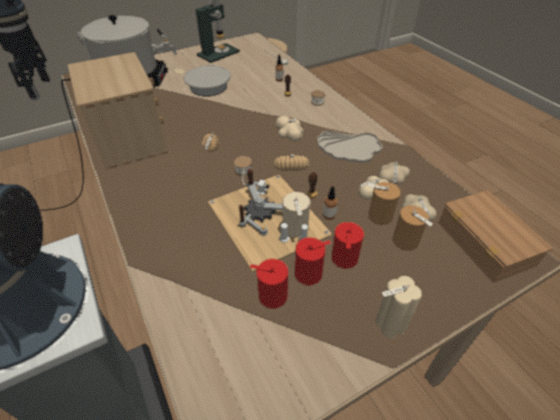

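View pics/top0.png

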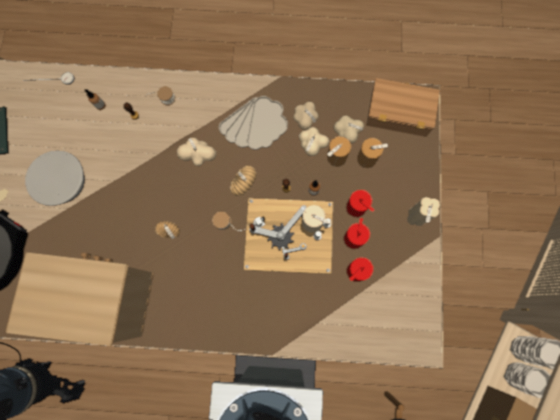

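Run:
```python
from h import *
a=np.load('top0.npz')['p'][185:285,225:345,::-1]; cv2.imwrite('pics/ct.png',cv2.resize(a,None,fx=6,fy=6,interpolation=2))
a=np.load('scene0.npz')['p'][160:270,200:350,::-1]; cv2.imwrite('pics/cs.png',cv2.resize(a,None,fx=5.3,fy=5.3,interpolation=2))
```

```text
(no output)
```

View pics/ct.png

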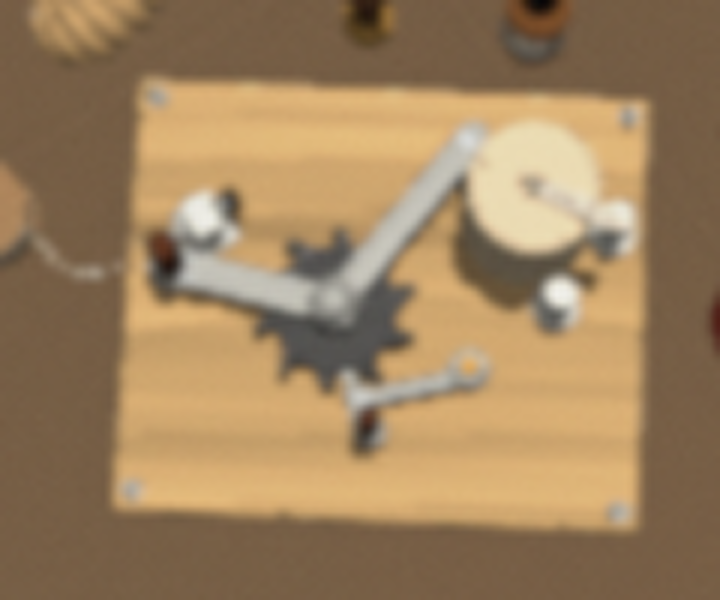

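View pics/cs.png

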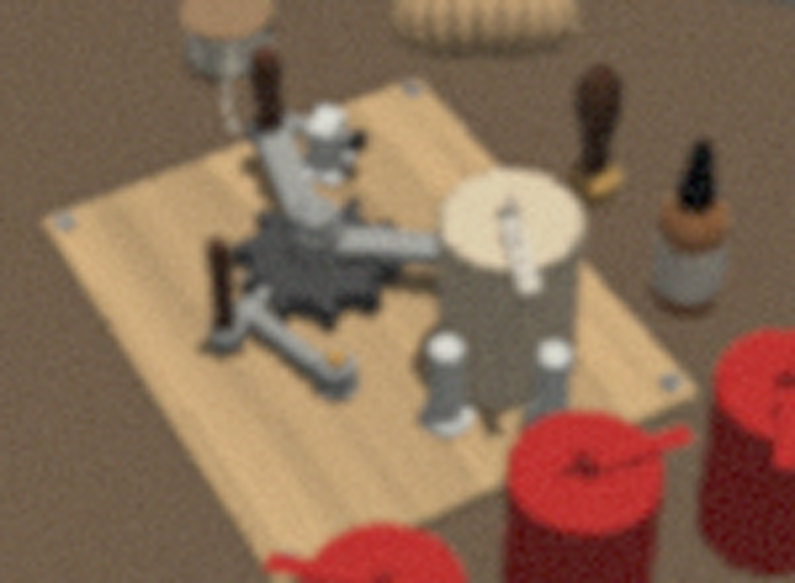

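Run:
```python
from h import *
def T(u,v): return (u+.5)/6-.5+225,(v+.5)/6-.5+185
def S(u,v): return (u+.5)/5.3-.5+200,(v+.5)/5.3-.5+160
c=[ray('top',*T(*p),0.01)[:2] for p in[(140,80),(648,98),(637,527),(115,508)]]
print(np.round(c,4),[np.linalg.norm(c[i]-c[i-1]).round(4) for i in range(4)])
cs=[ray('scene',*S(*p),0.01)[:2] for p in[(418,80),(693,390),(45,218)]]; print('scene corners',np.round(cs,4))
print('hub',ray('top',*T(335,300),.055),ray('scene',*S(322,222),.055))
print('pivot',ray('top',*T(470,365),.035),ray('scene',*S(338,365),.035))
print('knob top',ray('top',*T(163,245),.088),ray('scene',*S(266,55),.088))
print('peg top',ray('top',*T(369,418),.082),ray('scene',*S(217,245),.082))
# masks
for n in('top','scene'):
    z=np.load(n+'0.npz');W=cloud(n,z['d']);p=z['p'].astype(int)
    X=W
    m=(X[...,2]>.05)&(abs(X[...,0]-.42)<.13)&(abs(X[...,1])<.2)
    dark=m&(p.sum(-1)<200)&(p[...,0]>p[...,2]+10)
    k,l,s,ce=cv2.connectedComponentsWithStats(dark.astype(np.uint8))
    for i in range(1,k):
        q=X[l==i]; print(n,s[i],ce[i].round(1),np.nanmedian(q,0).round(4),np.nanmin(q,0).round(3),np.nanmax(q,0).round(3))
```

```text
[[ 0.7036  0.1001]
 [ 0.711  -0.1657]
 [ 0.4879 -0.1697]
 [ 0.4805  0.0936]] [np.float64(0.2232), np.float64(0.2659), np.float64(0.2231), np.float64(0.2634)]
scene corners [[ 0.7015  0.0987]
 [ 0.7063 -0.1625]
 [ 0.4816  0.0969]]
hub [ 0.58619169 -0.01141411  0.055     ] [ 0.58517083 -0.01708311  0.055     ]
pivot [ 0.56100807 -0.08042147  0.035     ] [ 0.55723441 -0.08655579  0.035     ]
knob top [0.60220119 0.07232544 0.088     ] [0.60073973 0.07232147 0.088     ]
peg top [ 0.52558092 -0.03258764  0.082     ] [ 0.52471493 -0.03216014  0.082     ]
top [285 254   2   4   6] [285.5 255.5] [ 0.5223 -0.031   0.0793] [ 0.521 -0.033  0.051] [ 0.526 -0.029  0.083]
scene [240 206   4  11  31] [241.3 210.7] [ 0.5242 -0.0348  0.0692] [ 0.52  -0.038  0.05 ] [ 0.531 -0.03   0.084]
```

```bash
cat >> h.py <<'E'
import math
def yaw():
    x,y,z,w=bot.sense()['tool_rot']; return math.degrees(math.atan2(1-2*(x*x+z*z),2*(x*y-z*w)))
def plan(wps,g,start=None,step=5.0,turn=1.0):
    s=bot.sense(); p=np.array(start[:3] if start else s['tcp_pos']); a=start[3] if start else yaw()
    out=[]
    for x,y,z,b in wps:
        d=np.array([x,y,z])-p; n=max(1,math.ceil(np.linalg.norm(d)*100/step-1e-6),math.ceil(abs(b-a)/10/turn-1e-6)); da=(b-a)/n
        for i in range(n):
            r=math.radians(a); yt=np.array([math.cos(r),math.sin(r),0]); xt=np.array([-math.sin(r),math.cos(r),0]); 
            xt=np.cross(yt,[0,0,-1]); w=d/n*100
            out.append(f"{g} {w@xt:.2f} {w@yt:.2f} {-w[2]:.2f} {-da/10:.2f}"); a+=da
        p=np.array([x,y,z])
    print('; '.join(out), len(out))
E
python3 - <<'E'
from h import *
W=cloud('top',np.load('top0.npz')['d'])
b=W[262:338,15:122].reshape(-1,3);print('box',np.nanmin(b,0),np.nanmax(b,0),yaw())
m=W[...,2]
for v in range(60,340,20): print(v,[int(np.nanmax(m[v:v+20,u:u+40])*1000) if np.isfinite(m[v:v+20,u:u+40]).any() else 0 for u in range(120,440,40)])
plan([(.5245,-.0325,.2499,36.5)],40)
E
```

```text
box [ 0.23904903  0.36600128 -0.00890942] [0.47894435 0.78734802 0.22973019] 67.54815116871502
60 [7, 6, 7, 8, 11, 6, 73, -728]
80 [40, 41, 8, 54, 10, 10, 80, 79]
100 [86, 41, 27, 55, 55, 36, 79, 77]
120 [8, 34, 39, 57, 57, 99, 100, 79]
140 [9, 56, 44, 54, 44, 109, 109, 10]
160 [10, 34, 38, 58, 85, 69, 78, 9]
180 [8, 8, 46, 54, 106, 98, 107, 137]
200 [8, 9, 42, 43, 119, 109, 104, 148]
220 [36, 44, 46, 91, 110, 111, 103, 143]
240 [8, 8, 8, 32, 83, 100, 101, 9]
260 [228, 7, 9, 16, 18, 102, 107, 7]
280 [227, 7, 7, 8, 10, 98, 93, 8]
300 [224, 7, 7, 8, 10, 9, 8, 9]
320 [181, 7, 8, 9, 14, 7, 7, 8]
40 -4.14 -2.75 -0.00 0.26; 40 -4.26 -2.56 -0.00 0.26; 40 -4.37 -2.36 -0.00 0.26; 40 -4.48 -2.16 -0.00 0.26; 40 -4.57 -1.96 -0.00 0.26; 40 -4.65 -1.75 -0.00 0.26; 40 -4.73 -1.54 -0.00 0.26; 40 -4.79 -1.32 -0.00 0.26; 40 -4.85 -1.10 -0.00 0.26; 40 -4.89 -0.88 -0.00 0.26; 40 -4.93 -0.66 -0.00 0.26; 40 -4.95 -0.44 -0.00 0.26 12
```

Call:
{"fn": "carry_out", "kwargs": {
  "targets": "100 0 0 -4 0; 100 0 0 -4 0; 40 -4.14 -2.75 0 0.26; 40 -4.26 -2.56 0 0.26; 40 -4.37 -2.36 0 0.26; 40 -4.48 -2.16 0 0.26; 40 -4.57 -1.96 0 0.26; 40 -4.65 -1.75 0 0.26",
  "newtons": 20
}}

```text
time: 1.1
tcp_pos: [0.3581, 0.2133, 0.3302]
tool_rot: [0.327, 0.945, -0.0, -0.0]
contact_force: [0.9, 0.2, -0.1]
finger_gap: 0.401
```

Run:
```python
from h import *
s=bot.sense();print(s['tcp_pos'],yaw(),s['contact_force'],s['finger_gap'])
plan([(.5245,-.0325,.25,36.5)],30)
```

```text
[0.3580559  0.21325054 0.33020426] 51.87328697823924 [ 0.92385287  0.18133813 -0.08032082] 0.4009920666277959
30 -4.04 -1.29 1.15 0.22; 30 -4.08 -1.14 1.15 0.22; 30 -4.13 -0.98 1.15 0.22; 30 -4.16 -0.82 1.15 0.22; 30 -4.19 -0.66 1.15 0.22; 30 -4.21 -0.50 1.15 0.22; 30 -4.23 -0.34 1.15 0.22 7
```

Call:
{"fn": "carry_out", "kwargs": {
  "targets": "35 -4.04 -1.29 1.15 0.22; 35 -4.08 -1.14 1.15 0.22; 35 -4.13 -0.98 1.15 0.22; 35 -4.16 -0.82 1.15 0.22; 35 -4.19 -0.66 1.15 0.22; 35 -4.21 -0.50 1.15 0.22; 35 -4.23 -0.34 1.15 0.22; 35 0 0 4 0"
}}

```text
time: 2.1
tcp_pos: [0.5263, -0.0331, 0.2098]
tool_rot: [0.451, 0.892, 0.0, 0.001]
contact_force: [-0.2, 0.9, -0.1]
finger_gap: 0.353
```

Run:
```python
from h import *
s=bot.sense();print(s['tcp_pos'],yaw(),s['contact_force'],s['finger_gap'])
p,d=shot('scene','s1'); shot('top','t1')
cv2.imwrite('pics/c1.png',np.vstack([cv2.resize(p[130:270,190:350,::-1],(640,560))]))
plan([(.5245,-.0325,.070,36.5)],35)
```

```text
[ 0.52634824 -0.03307607  0.20977424] 36.35651712948102 [-0.19617482  0.93200745 -0.08849881] 0.3534995493084482
35 -0.08 0.03 4.54 -0.00; 35 -0.08 0.03 4.54 -0.00; 35 -0.08 0.03 4.54 -0.00 3
```

View pics/c1.png

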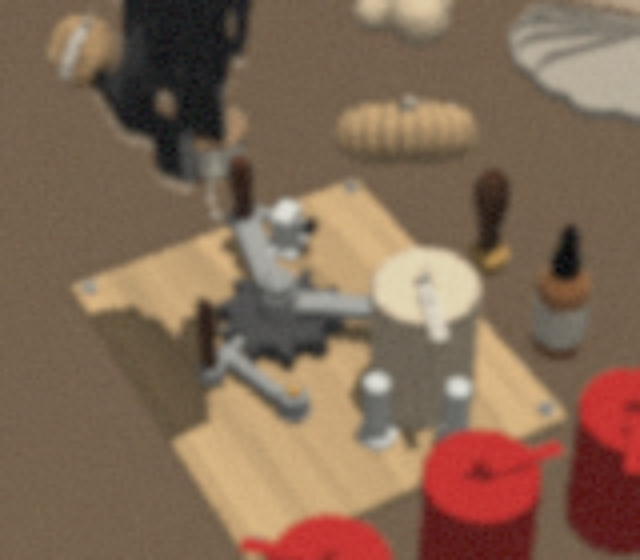

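The gripper (crop ≈190,170) hangs above the pawl peg (crop 205,330), as computed. I lower it over the peg.

Call:
{"fn": "carry_out", "kwargs": {
  "targets": "35 -0.1 0 3 0; 35 -0.1 0 3 0; 35 -0.1 0 3 0; 35 0 0 2.5 0; 35 0 0 2.2 0; 35 0 0 0 0"
}}

```text
time: 2.95
tcp_pos: [0.5255, -0.0328, 0.0728]
tool_rot: [0.449, 0.893, -0.0, -0.001]
contact_force: [-0.1, -0.7, -0.1]
finger_gap: 0.351
```

Run:
```python
from h import *
s=bot.sense();print(s['tcp_pos'],yaw(),s['contact_force'],s['finger_gap'])
p,d=shot('scene','s2')
cv2.imwrite('pics/c2.png',np.vstack([cv2.resize(p[130:270,190:350,::-1],(640,560))]))
```

```text
[ 0.52552176 -0.03275972  0.07281655] 36.5941282252233 [-0.137627   -0.72530629 -0.09827918] 0.35052792384278314
```

View pics/c2.png

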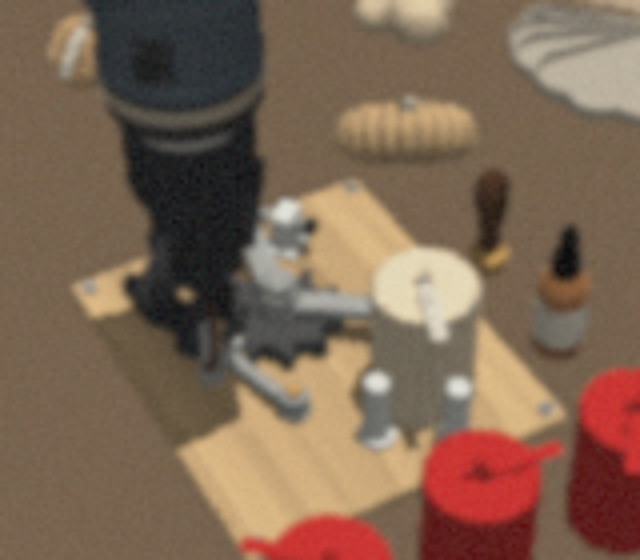

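The peg (crop ≈208,345) stands between the jaws. I close with a slight bias to the lift side.

Call:
{"fn": "carry_out", "kwargs": {
  "targets": "20 0 -0.1 0 0; 10 0 -0.1 0 0; 0 0 0 0 0; 0 0 0 0 0",
  "newtons": 20
}}

```text
time: 3.5
tcp_pos: [0.5254, -0.0342, 0.0742]
tool_rot: [0.45, 0.893, 0.001, 0.001]
contact_force: [-0.2, 3.4, 8.6]
finger_gap: 0.131
```

Run:
```python
from h import *
s=bot.sense();print(s['tcp_pos'],yaw(),s['contact_force'],s['moment'],s['finger_gap'])
p=s['tcp_pos']; P=np.array([.561,-.0812]); r=p[:2]-P; print(np.hypot(*r),math.degrees(math.atan2(r[1],r[0])))
a0=math.atan2(r[1],r[0]); y0=yaw()
plan([(P[0]+.059*math.cos(a0+t),P[1]+.059*math.sin(a0+t),p[2],y0+math.degrees(t)) for t in np.arange(.1,.55,.1)],0,step=5)
```

```text
[ 0.52540137 -0.03418309  0.07417388] 36.56622254973073 [-0.24394949  3.36265981  8.63743247] [0.62944065 0.03846334 0.09394018] 0.1310807141995187
0.058973323146459776 127.13101149103315
0 -0.03 -0.59 -0.00 -0.57; 0 -0.04 -0.59 -0.00 -0.57; 0 -0.04 -0.59 -0.00 -0.57; 0 -0.04 -0.59 -0.00 -0.57; 0 -0.04 -0.59 -0.00 -0.57 5
```

Call:
{"fn": "carry_out", "kwargs": {
  "targets": "0 0 -0.6 -0.1 -0.57; 0 0 -0.6 0 -0.57; 0 0 -0.6 0 -0.57; 0 0 -0.6 0 -0.57; 0 0 -0.3 0 -0.3; 0 0 0 0 0; 0 0 0 0 0"
}}

```text
time: 4.38
tcp_pos: [0.5083, -0.055, 0.0746]
tool_rot: [0.239, 0.971, -0.001, 0.002]
contact_force: [15.7, -8.4, -16.3]
finger_gap: 0.128
```

Run:
```python
from h import *
s=bot.sense();print(s['tcp_pos'],yaw(),s['contact_force'],s['finger_gap'])
p=s['tcp_pos']; P=np.array([.561,-.0812]); r=p[:2]-P; print(np.hypot(*r),math.degrees(math.atan2(r[1],r[0])))
```

```text
[ 0.50832331 -0.05501339  0.07456684] 62.3178821806128 [ 15.67685389  -8.4354838  -16.30022267] 0.12804385714551694
0.05882662697659457 153.56713571975783
```

Call:
{"fn": "carry_out", "kwargs": {
  "targets": "20 0 0 0 0; 35 0 0 0 0; 35 0 0 0 0; 35 0 0 -3 0; 35 0 0 -4 0; 35 0 0 0 0"
}}

```text
time: 5.12
tcp_pos: [0.5077, -0.054, 0.1465]
tool_rot: [0.239, 0.971, 0.0, 0.002]
contact_force: [-0.3, 0.8, 0.1]
finger_gap: 0.35
```

Run:
```python
from h import *
s=bot.sense();print(s['tcp_pos'],yaw(),s['contact_force'],s['finger_gap'])
plan([(.6015,.0722,.145,-11)],40)
```

```text
[ 0.50769327 -0.0540443   0.14650433] 62.353336350483566 [-0.34647588  0.75517555  0.11608745] 0.34975402073529605
40 -0.31 1.94 0.02 0.92; 40 0.01 1.97 0.02 0.92; 40 0.32 1.94 0.02 0.92; 40 0.63 1.86 0.02 0.92; 40 0.91 1.74 0.02 0.92; 40 1.18 1.57 0.02 0.92; 40 1.42 1.36 0.02 0.92; 40 1.61 1.12 0.02 0.92 8
```

Call:
{"fn": "carry_out", "kwargs": {
  "targets": "40 -0.31 1.94 0 0.92; 40 0 1.97 0 0.92; 40 0.32 1.94 0 0.92; 40 0.63 1.86 0 0.92; 40 0.91 1.74 0 0.92; 40 1.18 1.57 0 0.92; 40 1.42 1.36 0 0.92; 40 1.61 1.12 0 0.92"
}}

```text
time: 6.12
tcp_pos: [0.6001, 0.0726, 0.1428]
tool_rot: [0.775, 0.632, -0.001, -0.0]
contact_force: [1.0, 1.0, 0.5]
finger_gap: 0.399
```

Run:
```python
from h import *
s=bot.sense();print(s['tcp_pos'],yaw(),s['contact_force'],s['finger_gap'])
p,d=shot('scene','s3')
cv2.imwrite('pics/c3.png',cv2.resize(p[130:270,190:350,::-1],(640,560)))
plan([(.6015,.0722,.071,-11)],40)
```

```text
[0.60007596 0.07263516 0.14284034] -11.545572792894284 [0.97841823 0.99836601 0.52630996] 0.3986816450934213
40 -0.10 0.04 3.59 -0.05; 40 -0.10 0.04 3.59 -0.05 2
```

View pics/c3.png

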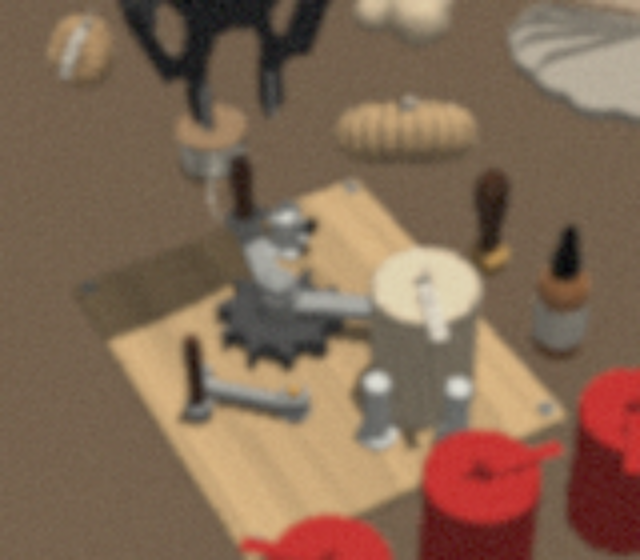

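The pawl now stands clear of the ring (peg crop ≈192,365). The crank knob (crop 242,185) lies under the gripper, so I descend.

Call:
{"fn": "carry_out", "kwargs": {
  "targets": "40 -0.05 0.1 2.5 0; 40 0 0.05 2.4 0; 40 0 0 2.2 0; 40 0 0 0 0; 28 0 0 0 0; 28 0 0 0 0"
}}

```text
time: 6.92
tcp_pos: [0.602, 0.0713, 0.0738]
tool_rot: [0.773, 0.635, 0.001, 0.0]
contact_force: [0.5, -0.9, 0.9]
finger_gap: 0.277
```

Run:
```python
from h import *
s=bot.sense();print(s['tcp_pos'],yaw(),s['contact_force'],s['moment'],s['finger_gap'])
p,d=shot('scene','s4')
cv2.imwrite('pics/c4.png',cv2.resize(p[130:270,190:350,::-1],(640,560)))
```

```text
[0.60202999 0.07132567 0.07376846] -11.22987854426752 [ 0.53976368 -0.91626319  0.94952723] [-0.01808415 -0.03011617  0.03093898] 0.27686462575550086
```

View pics/c4.png

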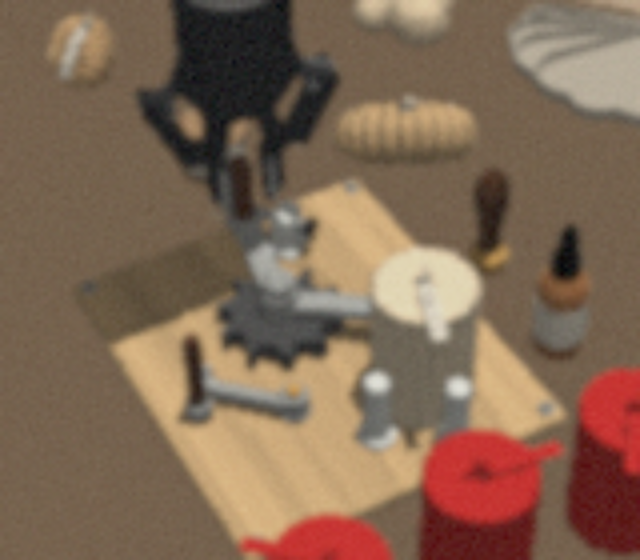

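The knob is between the jaws (crop 240,190). I close on it.

Call:
{"fn": "carry_out", "kwargs": {
  "targets": "10 0 0 0 0; 10 0 0 0 0; 10 0 0 0 0",
  "newtons": 20
}}

```text
time: 7.35
tcp_pos: [0.6009, 0.0716, 0.0736]
tool_rot: [0.773, 0.635, 0.0, -0.0]
contact_force: [-7.8, 3.1, 11.4]
finger_gap: 0.192
```

Run:
```python
from h import *
s=bot.sense();print(s['tcp_pos'],yaw(),s['contact_force'],s['moment'],s['finger_gap'])
p=s['tcp_pos']; C=np.array([.586,-.0118]); r=p[:2]-C; print(np.hypot(*r),math.degrees(math.atan2(r[1],r[0])))
a0=math.atan2(r[1],r[0]); y0=yaw()
plan([(C[0]+.085*math.cos(a0+t),C[1]+.085*math.sin(a0+t),p[2],y0+math.degrees(t)) for t in np.arange(.1,1.11,.1)],10,step=5)
```

```text
[0.60094057 0.07164857 0.07358675] -11.222004170859233 [-7.77144117  3.09974968 11.38689193] [0.41403954 1.77563097 0.01517772] 0.19209564311899757
0.08477549648256714 79.84935284238406
10 -0.04 -0.85 -0.00 -0.57; 10 -0.06 -0.85 -0.00 -0.57; 10 -0.06 -0.85 -0.00 -0.57; 10 -0.06 -0.85 -0.00 -0.57; 10 -0.06 -0.85 -0.00 -0.57; 10 -0.06 -0.85 -0.00 -0.57; 10 -0.06 -0.85 -0.00 -0.57; 10 -0.06 -0.85 -0.00 -0.57; 10 -0.06 -0.85 -0.00 -0.57; 10 -0.06 -0.85 -0.00 -0.57; 10 -0.06 -0.85 -0.00 -0.57 11
```

Call:
{"fn": "carry_out", "kwargs": {
  "targets": "10 -0.05 -0.85 -0.04 -0.57; 10 -0.06 -0.85 0 -0.57; 10 -0.06 -0.85 0 -0.57; 10 -0.06 -0.85 0 -0.57; 10 0 0 0 0"
}}

```text
time: 7.98
tcp_pos: [0.5673, 0.071, 0.0737]
tool_rot: [0.632, 0.775, 0.0, -0.0]
contact_force: [-2.3, 4.7, 3.7]
finger_gap: 0.188
```

```bash
cat > st.py <<'E'
from h import *
s=bot.sense();print(s['time'],s['tcp_pos'],yaw(),s['contact_force'],s['finger_gap'])
p=s['tcp_pos']; C=np.array([.586,-.0118]); r=p[:2]-C; a=math.atan2(r[1],r[0]); print(np.hypot(*r),math.degrees(a),'wheel~',a-math.radians(79.8))
f=s['contact_force']; print('Frad',f[0]*math.cos(a)+f[1]*math.sin(a),'Ftan(ccw)',-f[0]*math.sin(a)+f[1]*math.cos(a))
E
python3 st.py
```

```text
7.975 [0.56734639 0.07104754 0.07368493] 11.55643371332894 [-2.28201858  4.69164845  3.71346245] 0.18821608893433334
0.08492156481915794 102.68888157786404 wheel~ 0.3994863456328024
Frad 5.078326310885976 Ftan(ccw) 1.1957323411185408
```

Call:
{"fn": "carry_out", "kwargs": {
  "targets": "10 -0.04 -0.85 0 -0.57; 10 -0.04 -0.85 0 -0.57; 10 -0.04 -0.85 0 -0.57; 10 -0.04 -0.85 0 -0.57; 10 -0.04 -0.85 0 -0.57; 10 -0.04 -0.85 0 -0.57; 10 0 0 0 0"
}}

```text
time: 8.85
tcp_pos: [0.5241, 0.0459, 0.0737]
tool_rot: [0.377, 0.926, -0.0, 0.001]
contact_force: [3.4, -4.3, 0.6]
finger_gap: 0.186
```

```bash
python3 st.py
python3 - <<'E'
from h import *
p,d=shot('scene','s5'); t,_=shot('top','t5')
cv2.imwrite('pics/c5.png',np.hstack([cv2.resize(p[150:260,200:310,::-1],(400,400)),cv2.resize(t[190:275,235:320,::-1],(400,400))]))
E
```

```text
8.85 [0.52410841 0.04591856 0.07366475] 45.65696613332798 [ 3.39563908 -4.3158938   0.56727942] 0.18624797293521392
0.08462860801986 136.9981587512142 wheel~ 0.9982961962870958
Frad -5.426872714592442 Ftan(ccw) 0.8404502243058278
```

View pics/c5.png

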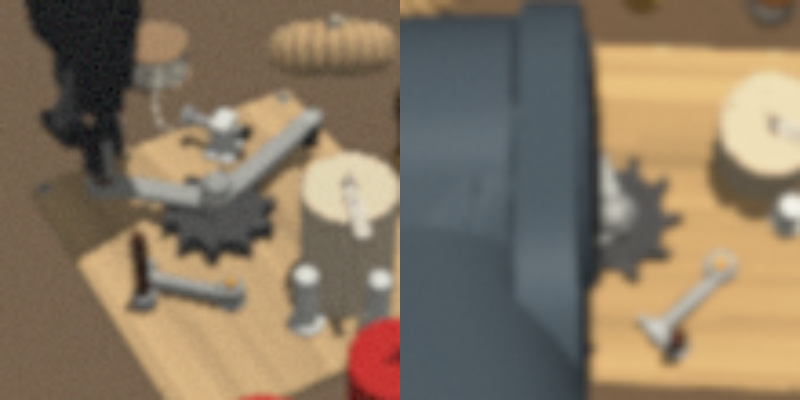

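Call:
{"fn": "carry_out", "kwargs": {
  "targets": "10 -0.03 -0.2 0 -0.13; 10 -0.02 -0.2 0 -0.13; 10 -0.02 -0.2 0 -0.13; 10 -0.02 -0.2 0 -0.13"
}}

```text
time: 9.45
tcp_pos: [0.5196, 0.0404, 0.0736]
tool_rot: [0.334, 0.942, 0.001, 0.001]
contact_force: [4.5, 2.6, 1.1]
finger_gap: 0.188
```

```bash
python3 st.py
```

```text
9.45 [0.51961417 0.04038825 0.07364107] 50.92241173502069 [4.48342622 2.59335652 1.08995239] 0.18761030005977436
0.0844434250190459 141.82786073794878 wheel~ 1.0825903978457259
Frad -1.9219169404190557 Ftan(ccw) -4.8096615267003955
```

Call:
{"fn": "carry_out", "kwargs": {
  "targets": "10 -0.01 -0.1 0 -0.07; 10 -0.01 -0.1 0 -0.07; 10 -0.01 -0.1 0 -0.07; 10 0 -0.1 0 -0.07"
}}

```text
time: 9.95
tcp_pos: [0.5172, 0.037, 0.0736]
tool_rot: [0.311, 0.95, 0.0, 0.001]
contact_force: [4.0, 2.8, 2.4]
finger_gap: 0.185
```

```bash
python3 st.py
```

```text
9.95 [0.51724573 0.03702126 0.07364613] 53.72729842722067 [3.95753349 2.77181991 2.40365185] 0.1850330663335952
0.08432475779538391 144.6220732580624 wheel~ 1.1313586063221566
Frad -1.621985970386941 Ftan(ccw) -4.55128755836156
```

Call:
{"fn": "carry_out", "kwargs": {
  "targets": "10 0 -0.05 0 -0.03; 10 0 -0.05 0 -0.03; 10 0 -0.05 0 -0.03; 10 0 -0.05 0 -0.03"
}}

```text
time: 10.45
tcp_pos: [0.5162, 0.0354, 0.0737]
tool_rot: [0.301, 0.953, 0.0, 0.001]
contact_force: [5.2, 2.3, 2.1]
finger_gap: 0.185
```

```bash
python3 st.py
```

```text
10.45 [0.51620317 0.03541839 0.07365871] 54.91562414661381 [5.21196112 2.32857385 2.05921671] 0.18493983143034323
0.08426846399352686 145.92117523532644 wheel~ 1.1540322131445828
Frad -3.012121298085234 Ftan(ccw) -4.849115402567962
```

Call:
{"fn": "carry_out", "kwargs": {
  "targets": "10 0 -0.05 0 -0.03; 10 0 -0.05 0 -0.03; 10 0 -0.05 0 -0.03"
}}

```text
time: 10.82
tcp_pos: [0.5154, 0.0342, 0.0737]
tool_rot: [0.294, 0.956, 0.0, 0.001]
contact_force: [5.2, 3.3, 1.1]
finger_gap: 0.191
```

```bash
python3 st.py
```

```text
10.825 [0.5153915  0.03416251 0.073661  ] 55.812582447783136 [5.182573   3.27333357 1.10983756] 0.19051661119055993
0.08425030243554295 146.9379367592587 wheel~ 1.1717780494447956
Frad -2.5576535280397605 Ftan(ccw) -5.570653815447146
```

Call:
{"fn": "carry_out", "kwargs": {
  "targets": "10 -0.01 -0.05 0 -0.03; 10 0 -0.05 0 -0.03; 10 -0.01 -0.05 0 -0.03"
}}

```text
time: 11.2
tcp_pos: [0.5146, 0.0329, 0.0736]
tool_rot: [0.286, 0.958, 0.001, 0.001]
contact_force: [4.6, 3.2, 1.7]
finger_gap: 0.187
```

```bash
python3 st.py;python3 - <<'E'
from h import *
p,d=shot('scene','s6')
cv2.imwrite('pics/c6.png',cv2.resize(p[165:225,230:300,::-1],(700,600),interpolation=2))
E
```

```text
11.2 [0.51464047 0.03290509 0.07363908] 56.72033155727935 [4.60126036 3.1765075  1.74497807] 0.18703283542754548
0.08420645774068491 147.93381324353956 wheel~ 1.1891593730386827
Frad -2.2128675718791633 Ftan(ccw) -5.134687322567302
```

View pics/c6.png

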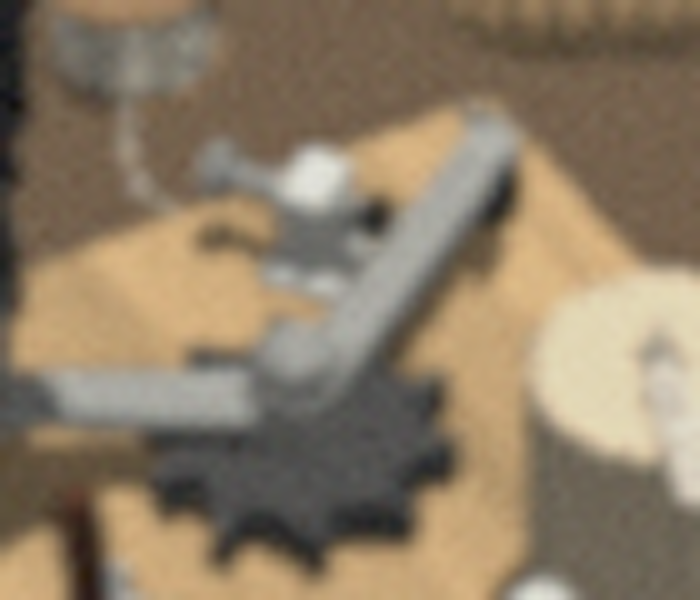

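The rubber tip (crop ≈378,215) is almost at the arm's edge (≈395,230). I continue in small steps.

Call:
{"fn": "carry_out", "kwargs": {
  "targets": "10 0 -0.04 0 -0.03; 10 -0.01 -0.04 0 -0.03; 10 0 -0.04 0 -0.03"
}}

```text
time: 11.62
tcp_pos: [0.514, 0.0319, 0.0736]
tool_rot: [0.279, 0.96, 0.001, 0.001]
contact_force: [4.4, 2.9, 1.7]
finger_gap: 0.191
```

```bash
python3 st.py
```

```text
11.625 [0.51401605 0.03186017 0.07364881] 57.62240694445529 [4.40081235 2.86243777 1.72787064] 0.19057105981820932
0.08418966500326885 148.76207798076007 wheel~ 1.203615319781346
Frad -2.278347622865156 Ftan(ccw) -4.729675618042863
```

Call:
{"fn": "carry_out", "kwargs": {
  "targets": "10 0 -0.04 0 -0.03; 10 -0.01 -0.04 0 -0.03"
}}

```text
time: 11.88
tcp_pos: [0.5137, 0.0311, 0.0736]
tool_rot: [0.274, 0.962, 0.001, 0.001]
contact_force: [4.7, 4.2, 2.9]
finger_gap: 0.189
```

```bash
python3 st.py
```

```text
11.875 [0.51365297 0.03112014 0.07364523] 58.21946681945414 [4.70948769 4.16397796 2.91072013] 0.18915882756913197
0.08412034066346483 149.32131082038413 wheel~ 1.213375774118063
Frad -1.9258001076550313 Ftan(ccw) -5.9840856147245525
```

Call:
{"fn": "carry_out", "kwargs": {
  "targets": "10 0 -0.04 0 -0.02; 10 0 -0.04 0 -0.03"
}}

```text
time: 12.12
tcp_pos: [0.5132, 0.0305, 0.0737]
tool_rot: [0.27, 0.963, 0.001, 0.001]
contact_force: [4.1, 3.7, 1.7]
finger_gap: 0.189
```

```bash
python3 st.py
```

```text
12.125 [0.51324451 0.03045572 0.07365213] 58.71972732211858 [4.14952431 3.71358447 1.65213699] 0.18864414921363715
0.08413624274232544 149.85237145886566 wheel~ 1.2226445307873095
Frad -1.7231631328128036 Ftan(ccw) -5.2952781281146635
```

Call:
{"fn": "carry_out", "kwargs": {
  "targets": "10 0 -0.04 0 -0.02; 10 0 -0.04 0 -0.03"
}}

```text
time: 12.38
tcp_pos: [0.5129, 0.0297, 0.0736]
tool_rot: [0.265, 0.964, 0.001, 0.001]
contact_force: [4.9, 3.3, 1.4]
finger_gap: 0.186
```

```bash
python3 st.py
```

```text
12.375 [0.51287759 0.02974383 0.07363826] 59.2165438310897 [4.91582227 3.27383755 1.42990027] 0.18591728573458446
0.08409980198034024 150.39732327786524 wheel~ 1.2321557342935843
Frad -2.656950680528615 Ftan(ccw) -5.274839712415597
```

Call:
{"fn": "carry_out", "kwargs": {
  "targets": "10 0 -0.04 0 -0.02; 10 0 -0.04 0 -0.03"
}}

```text
time: 12.62
tcp_pos: [0.5125, 0.0291, 0.0737]
tool_rot: [0.261, 0.965, 0.001, 0.001]
contact_force: [5.1, 3.9, 2.1]
finger_gap: 0.185
```

```bash
python3 st.py
```

```text
12.625 [0.51250347 0.02906418 0.07366496] 59.71714406053367 [5.14297669 3.88250087 2.06690432] 0.18509457134156962
0.08409293082292754 150.92587436433863 wheel~ 1.2413806910175378
Frad -2.6082538909095745 Ftan(ccw) -5.892455674026881
```

Call:
{"fn": "carry_out", "kwargs": {
  "targets": "10 -0.01 -0.04 0 -0.02; 10 0 -0.04 0 -0.03"
}}

```text
time: 12.88
tcp_pos: [0.5121, 0.0283, 0.0736]
tool_rot: [0.257, 0.966, 0.001, 0.001]
contact_force: [4.5, 3.4, 2.2]
finger_gap: 0.189
```

```bash
python3 st.py
```

```text
12.875 [0.51213422 0.02833172 0.07364549] 60.21775903863323 [4.45171825 3.4018675  2.24571586] 0.18901737533446936
0.08406371823725288 151.48449965981237 wheel~ 1.251130541708481
Frad -2.287631766015242 Ftan(ccw) -5.114414798662199
```

Call:
{"fn": "carry_out", "kwargs": {
  "targets": "10 -0.01 -0.04 0 -0.02; 10 0 -0.04 0 -0.03"
}}

```text
time: 13.12
tcp_pos: [0.5119, 0.0278, 0.0737]
tool_rot: [0.253, 0.968, 0.001, 0.001]
contact_force: [6.2, 8.1, 0.7]
finger_gap: 0.187
```

```bash
python3 st.py
```

```text
13.125 [0.511898   0.02784299 0.0736623 ] 60.72644937223066 [6.18564867 8.09662377 0.68300616] 0.18686893918729308
0.08403970822076334 151.85417127685386 wheel~ 1.2575825285770263
Frad -1.6348771370248238 Ftan(ccw) -10.05707425806495
```

Call:
{"fn": "carry_out", "kwargs": {
  "targets": "10 -0.01 -0.04 0 -0.02; 10 0 -0.04 0 -0.03"
}}

```text
time: 13.38
tcp_pos: [0.5118, 0.0277, 0.0737]
tool_rot: [0.248, 0.969, 0.002, 0.001]
contact_force: [8.1, 13.1, -1.2]
finger_gap: 0.189
```

```bash
python3 st.py
```

```text
13.375 [0.51184791 0.02768705 0.07366299] 61.24208637251748 [ 8.10555042 13.06631431 -1.1535947 ] 0.18859942061199056
0.08401047354633158 151.96406142247372 wheel~ 1.2595004734335893
Frad -1.0128896962236693 Ftan(ccw) -15.34283454208984
```

Contact was felt at about 1.26 rad, with tangential force rising from 5 to 15 N. I hold briefly, then release.

Call:
{"fn": "carry_out", "kwargs": {
  "targets": "10 0 0 0 0; 10 0 0 0 0; 10 0 0 0 0"
}}

```text
time: 13.75
tcp_pos: [0.5119, 0.0277, 0.0737]
tool_rot: [0.248, 0.969, 0.001, 0.001]
contact_force: [7.1, 11.2, 0.4]
finger_gap: 0.19
```

```bash
python3 st.py
```

```text
13.75 [0.51185744 0.02773255 0.07369304] 61.241520447968746 [ 7.06779707 11.2452727   0.41998829] 0.19005296605857297
0.08402346187353868 151.93361976977812 wheel~ 1.2589691663643023
Frad -0.9458105271654507 Ftan(ccw) -13.2482208570854
```

Call:
{"fn": "carry_out", "kwargs": {
  "targets": "20 0 0 0 0; 25 0 0 0 0; 40 0 0 0 0; 40 0 0 0 0; 40 0 0 -3 0; 40 0 0 -4 0; 40 0 0 0 0"
}}

```text
time: 14.62
tcp_pos: [0.5123, 0.0264, 0.1458]
tool_rot: [0.248, 0.969, 0.001, 0.002]
contact_force: [0.3, -0.7, 0.1]
finger_gap: 0.399
```

```bash
python3 st.py
python3 - <<'E'
from h import *
plan([(.5083,-.0550,.145,62.3)],35)
p,d=shot('scene','s7')
cv2.imwrite('pics/c7.png',cv2.resize(p[150:250,200:320,::-1],(720,600),interpolation=2))
E
```

```text
14.625 [0.51227048 0.02643871 0.14579256] 61.23521113447161 [ 0.26577204 -0.70439151  0.06727949] 0.3992349531481193
0.08305565168149263 152.58716409373815 wheel~ 1.2703756666251254
Frad -0.5602300122432616 Ftan(ccw) 0.5029358849468348
35 -1.79 -3.67 0.04 -0.05; 35 -1.75 -3.68 0.04 -0.05 2
```

View pics/c7.png

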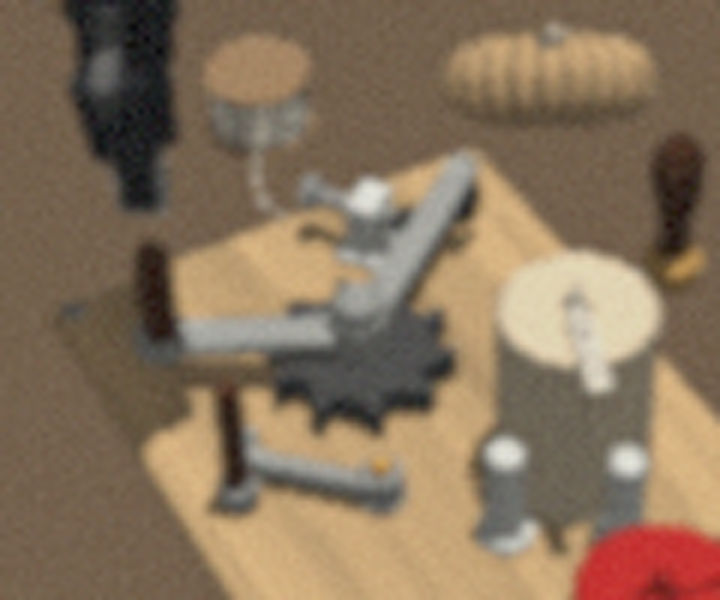

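The arm lies against the stop tip (crop ≈400,215), the crank has stayed, and the pawl peg is at crop (232,440). Next I go back to the peg.

Call:
{"fn": "carry_out", "kwargs": {
  "targets": "35 -1.8 -3.67 0 -0.05; 35 -1.75 -3.68 0 -0.05; 35 0 0 0 0; 35 0 0 2.5 0; 35 0 0 2.5 0; 35 0 0 2.1 0; 35 0 0 0 0"
}}

```text
time: 15.55
tcp_pos: [0.5053, -0.0543, 0.0704]
tool_rot: [0.24, 0.971, -0.0, -0.002]
contact_force: [0.4, -0.3, 0.2]
finger_gap: 0.353
```

Call:
{"fn": "carry_out", "kwargs": {
  "targets": "20 0 0 0 0; 10 0 0 0 0; 0 0 0 0 0; 0 0 0 0 0",
  "newtons": 20
}}

```text
time: 16.05
tcp_pos: [0.5072, -0.0549, 0.0728]
tool_rot: [0.24, 0.971, 0.0, 0.0]
contact_force: [-1.8, 3.0, 7.6]
finger_gap: 0.128
```

```bash
cat > pw.py <<'E'
from h import *
s=bot.sense();print(s['time'],s['tcp_pos'],yaw(),s['contact_force'],s['finger_gap'])
p=s['tcp_pos']; P=np.array([.561,-.0812]); r=p[:2]-P;a=math.atan2(r[1],r[0]); print(np.hypot(*r),math.degrees(a),'pawl~',a-math.radians(127.1))
f=s['contact_force']; print('Frad',f[0]*math.cos(a)+f[1]*math.sin(a),'Ftan(ccw)',-f[0]*math.sin(a)+f[1]*math.cos(a))
E
python3 pw.py; python3 -c "
from h import *
p=bot.sense()['tcp_pos']; P=np.array([.561,-.0812]); r=p[:2]-P;a=math.atan2(r[1],r[0]);y0=yaw()
plan([(P[0]+.059*math.cos(a+t),P[1]+.059*math.sin(a+t),p[2],y0+math.degrees(t)) for t in (-.1,-.2,-.3,-.35,-.4,-.45)],0)"
```

```text
16.05 [ 0.50720102 -0.05488255  0.07279619] 62.256502656398176 [-1.75481597  2.99113703  7.63115407] 0.12765109489886237
0.0598910549194347 153.93298947203743 pawl~ 0.46832401444002825
Frad 2.890688897290531 Ftan(ccw) -1.9157759633056322
0 -0.10 0.59 -0.00 0.57; 0 -0.01 0.59 -0.00 0.57; 0 -0.01 0.59 -0.00 0.57; 0 0.00 0.29 -0.00 0.29; 0 0.00 0.29 -0.00 0.29; 0 0.00 0.29 -0.00 0.29 6
```

Call:
{"fn": "carry_out", "kwargs": {
  "targets": "0 -0.05 0.59 0 0.57; 0 -0.03 0.59 0 0.57; 0 -0.03 0.59 0 0.57; 0 -0.01 0.29 0 0.29; 0 0 0 0 0"
}}

```text
time: 16.68
tcp_pos: [0.5191, -0.038, 0.0728]
tool_rot: [0.405, 0.914, 0.001, -0.001]
contact_force: [-9.8, 10.6, 15.1]
finger_gap: 0.129
```

```bash
python3 pw.py
```

```text
16.675 [ 0.51911532 -0.03799606  0.07277812] 42.2421802271635 [-9.81586936 10.61572881 15.08988832] 0.12897048887118728
0.06017397197715277 134.1117233585237 pawl~ 0.12237765884523322
Frad 14.454353546165784 Ftan(ccw) -0.34154513603962044
```

Call:
{"fn": "carry_out", "kwargs": {
  "targets": "0 0.1 0.1 -0.05 0.1; 0 0 0.1 0 0.1; 0 0 0.1 0 0.1; 0 0 0 0 0"
}}

```text
time: 17.18
tcp_pos: [0.521, -0.036, 0.0729]
tool_rot: [0.429, 0.903, 0.0, -0.0]
contact_force: [-5.2, 3.9, 6.8]
finger_gap: 0.126
```

```bash
python3 pw.py
```

```text
17.175 [ 0.52100323 -0.03597134  0.07285456] 39.22313110602115 [-5.17920835  3.89596654  6.75130976] 0.12631531756892783
0.060376926342046035 131.48708827683112 pawl~ 0.0765691350063471
Frad 6.34946117096414 Ftan(ccw) 1.2988830815949735
```

Call:
{"fn": "carry_out", "kwargs": {
  "targets": "0 0.02 0.1 0 0.1; 0 0.02 0.1 0 0.1; 0 0 0 0 0"
}}

```text
time: 17.55
tcp_pos: [0.5225, -0.0346, 0.0728]
tool_rot: [0.444, 0.896, 0.0, -0.0]
contact_force: [-3.9, 2.4, 5.8]
finger_gap: 0.13
```

```bash
python3 pw.py
```

```text
17.55 [ 0.52250384 -0.03458812  0.07284869] 37.229135614296794 [-3.8916278   2.44372052  5.80475043] 0.13029816563666183
0.06045346677502512 129.55287363989615 pawl~ 0.04281072115156537
Frad 4.362349339905774 Ftan(ccw) 1.4444532349710872
```

Call:
{"fn": "carry_out", "kwargs": {
  "targets": "0 0.01 0.1 0 0.1; 0 0 0 0 0"
}}

```text
time: 17.8
tcp_pos: [0.5233, -0.0339, 0.0729]
tool_rot: [0.452, 0.892, 0.0, 0.0]
contact_force: [-2.7, 2.7, 5.4]
finger_gap: 0.129
```

```bash
python3 pw.py
```

```text
17.8 [ 0.5233061  -0.03393847  0.07285617] 36.232752101503074 [-2.65993511  2.73019107  5.3562412 ] 0.12945488349543421
0.060452319668639 128.57445753580245 pawl~ 0.02573413868059493
Frad 3.7930116905405384 Ftan(ccw) 0.3771742044520796
```

Call:
{"fn": "carry_out", "kwargs": {
  "targets": "0 0 0.06 0 0.06; 0 0 0.06 0 0.06; 0 0 0 0 0"
}}

```text
time: 18.18
tcp_pos: [0.5242, -0.0332, 0.0729]
tool_rot: [0.461, 0.887, 0.0, -0.0]
contact_force: [-4.6, 2.4, 4.2]
finger_gap: 0.129
```

```bash
python3 pw.py
```

```text
18.175 [ 0.52421182 -0.03321571  0.07285653] 35.03698060288119 [-4.60664307  2.3694664   4.22454972] 0.12918619752154847
0.06046372391419766 127.47634713543913 pawl~ 0.006568496643861721
Frad 4.6832570340996575 Ftan(ccw) 2.2141894495597025
```

Call:
{"fn": "carry_out", "kwargs": {
  "targets": "0 0 0.06 0 0.06; 0 0 0 0 0"
}}

```text
time: 18.42
tcp_pos: [0.5247, -0.0329, 0.0729]
tool_rot: [0.466, 0.885, 0.0, -0.0]
contact_force: [-4.1, 3.0, 4.7]
finger_gap: 0.129
```

```bash
python3 pw.py
```

```text
18.425 [ 0.52469392 -0.03286733  0.07285508] 34.43956839867435 [-4.09766265  3.00435274  4.69550711] 0.12942846247398315
0.060449806097714685 126.91279820404046 pawl~ -0.003267287705140731
Frad 4.863183222780371 Ftan(ccw) 1.4718775477688206
```

Call:
{"fn": "carry_out", "kwargs": {
  "targets": "0 0 0.05 0 0.05; 0 0 0.05 0 0.05"
}}

```text
time: 18.68
tcp_pos: [0.5255, -0.0323, 0.0729]
tool_rot: [0.474, 0.881, 0.0, -0.0]
contact_force: [-4.6, 2.4, 6.1]
finger_gap: 0.128
```

```bash
python3 pw.py
```

```text
18.675 [ 0.52546771 -0.0322815   0.07286841] 33.43279804960183 [-4.55376328  2.43448914  6.09486231] 0.12805055036692534
0.06046124854761407 125.9930382243914 pawl~ -0.01932012767809299
Frad 4.6459041841995505 Ftan(ccw) 2.2536795893777555
```

Call:
{"fn": "carry_out", "kwargs": {
  "targets": "0 0 0.05 0 0.05; 0 0 0 0 0"
}}

```text
time: 18.92
tcp_pos: [0.5259, -0.032, 0.0729]
tool_rot: [0.478, 0.879, 0.0, -0.0]
contact_force: [-4.9, 3.4, 5.5]
finger_gap: 0.124
```

```bash
python3 pw.py
```

```text
18.925 [ 0.52587885 -0.03197221  0.0728705 ] 32.942930198872475 [-4.92701871  3.40943444  5.50433891] 0.12358715660637276
0.06047206455596351 125.50563654059583 pawl~ -0.027826891840089907
Frad 5.637007620315359 Ftan(ccw) 2.0307391950853395
```

Call:
{"fn": "carry_out", "kwargs": {
  "targets": "0 0 0.05 0 0.05; 0 0 0 0 0"
}}

```text
time: 19.18
tcp_pos: [0.5262, -0.0317, 0.0729]
tool_rot: [0.481, 0.876, 0.0, -0.0]
contact_force: [-4.7, 2.9, 5.9]
finger_gap: 0.128
```

```bash
python3 pw.py
```

```text
19.175 [ 0.52623549 -0.03169912  0.07285113] 32.44364848946383 [-4.74880378  2.92181665  5.90901106] 0.1284943607366322
0.06048891341345923 125.08040303350141 pawl~ -0.035248616628690055
Frad 5.120316043990131 Ftan(ccw) 2.20692398413603
```

Call:
{"fn": "carry_out", "kwargs": {
  "targets": "0 0 0.05 0 0.05; 0 0 0 0 0"
}}

```text
time: 19.42
tcp_pos: [0.5263, -0.0316, 0.0728]
tool_rot: [0.485, 0.874, -0.0, -0.0]
contact_force: [-8.4, 0.0, 8.2]
finger_gap: 0.128
```

```bash
python3 pw.py
```

```text
19.425 [ 0.52630376 -0.03163023  0.07281069] 31.935845582206216 [-8.39210598  0.04821665  8.23244589] 0.12779834140716206
0.06050612480860768 124.99000064049446 pawl~ -0.036826436038343235
Frad 4.851816032893425 Ftan(ccw) 6.8476016862864375
```

The end of travel is felt: 0.5 mm commanded gave no motion, and the force rose from 2.2 to 6.8 N. I release and retreat.

Call:
{"fn": "carry_out", "kwargs": {
  "targets": "20 0 0 0 0; 35 0 0 0 0; 35 0 0 0 0; 35 0 0 -4 0; 35 0 0 -5 0; 35 -4 0 -5 0; 35 0 0 0 0"
}}

```text
time: 20.3
tcp_pos: [0.5503, -0.0665, 0.2152]
tool_rot: [0.486, 0.874, 0.001, 0.003]
contact_force: [-0.6, 0.3, -0.4]
finger_gap: 0.348
```

Run:
```python
from h import *
s=bot.sense();print(s['time'],s['tcp_pos'],s['contact_force'])
plan([(.34,.12,.25,32)],35)
p,d=shot('scene','s8')
cv2.imwrite('pics/c8.png',cv2.resize(p[150:250,200:320,::-1],(720,600),interpolation=2))
```

```text
20.3 [ 0.55032652 -0.06650229  0.21524501] [-0.58475869  0.33465099 -0.35138073]
35 4.49 -1.34 -0.58 -0.00; 35 4.49 -1.33 -0.58 -0.00; 35 4.49 -1.33 -0.58 -0.00; 35 4.49 -1.33 -0.58 -0.00; 35 4.49 -1.33 -0.58 -0.00; 35 4.49 -1.33 -0.58 -0.00 6
```

View pics/c8.png

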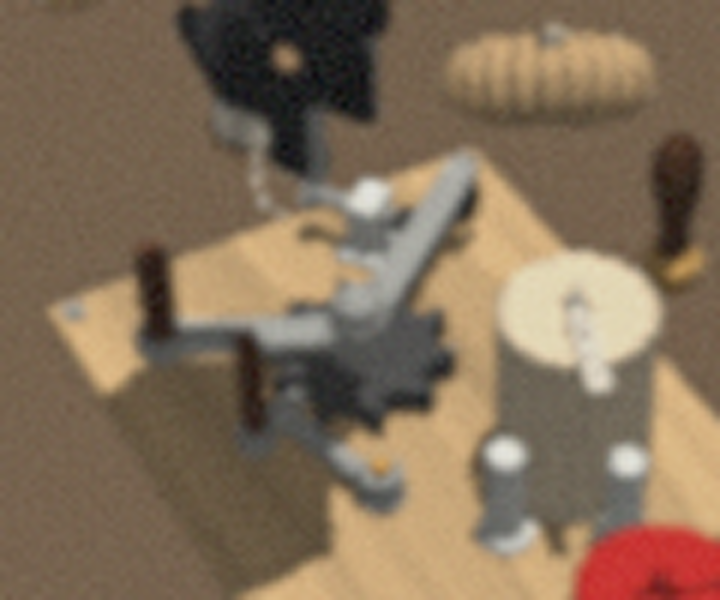

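The pawl is seated and the knob is unmoved (crop 152,248). Seating the pawl could have eased the arm's contact, so I'll check it by feel with a gentle push on the knob with shut fingers.

Run:
```python
from h import *
plan([(.5285,.0585,.16,62)],0)
```

```text
0 2.90 1.21 1.32 -0.75; 0 2.72 1.58 1.32 -0.75; 0 2.49 1.92 1.32 -0.75; 0 2.22 2.23 1.32 -0.75 4
```

Call:
{"fn": "carry_out", "kwargs": {
  "targets": "0 2.9 1.21 1 -0.75; 0 2.72 1.58 1 -0.75; 0 2.49 1.92 1 -0.75; 0 2.22 2.23 1.3 -0.75; 0 0 0 0 0"
}}

```text
time: 20.98
tcp_pos: [0.5254, 0.0612, 0.1666]
tool_rot: [0.241, 0.971, -0.0, -0.002]
contact_force: [-0.4, -0.5, -0.4]
finger_gap: -0.001
```

```bash
python3 st.py; python3 -c "
from h import *
plan([(.5285,.0585,.074,62)],0,step=3)"
```

```text
20.975 [0.52535017 0.06117475 0.16661786] 62.165944533585154 [-0.38830194 -0.53492473 -0.39677204] -0.0008777871429815569
0.0948879120495489 129.73021281778782 wheel~ 0.8714466098918727
Frad -0.16319832630850278 Ftan(ccw) 0.6405381903410858
0 -0.10 -0.02 2.32 0.00; 0 -0.10 -0.02 2.32 0.00; 0 -0.10 -0.02 2.32 0.00; 0 -0.10 -0.02 2.32 0.00 4
```

Call:
{"fn": "carry_out", "kwargs": {
  "targets": "0 -0.1 0 2.3 0; 0 -0.1 0 2.3 0; 0 -0.1 0 2.3 0; 0 -0.1 0 2.3 0; 0 0 0 0 0; 0 0 -0.3 0 0; 0 0 0 0 0"
}}

```text
time: 21.85
tcp_pos: [0.5296, 0.0546, 0.0775]
tool_rot: [0.243, 0.97, 0.0, 0.001]
contact_force: [0.2, 0.5, -0.4]
finger_gap: 0.001
```

```bash
python3 st.py;python3 - <<'E'
from h import *
p,d=shot('scene','s9')
cv2.imwrite('pics/c9.png',cv2.resize(p[150:250,200:320,::-1],(720,600),interpolation=2))
E
```

```text
21.85 [0.52962496 0.05463035 0.07745137] 61.91183930217239 [ 0.15801643  0.54303067 -0.44141934] 0.0007787051576602246
0.08712712628524372 130.31906352508733 wheel~ 0.881723993536947
Frad 0.31179190436722715 Ftan(ccw) -0.47184458069088453
```

View pics/c9.png

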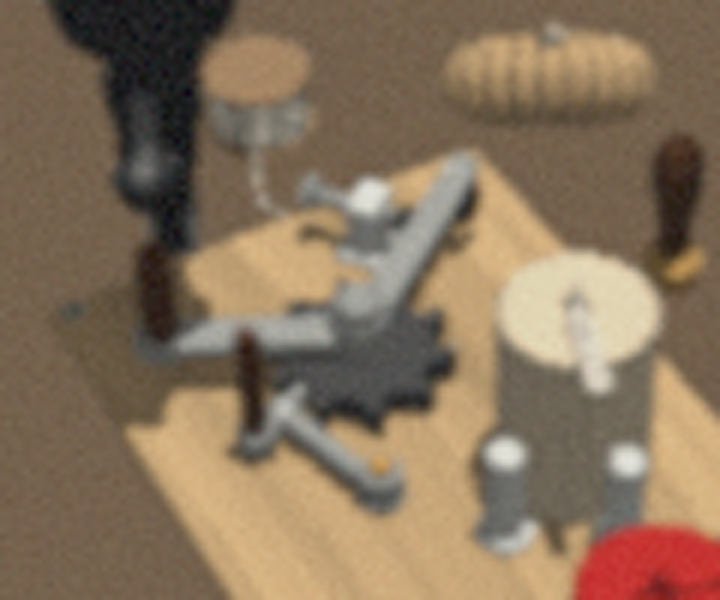

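Call:
{"fn": "carry_out", "kwargs": {
  "targets": "0 0.1 -0.2 0 0; 0 0.1 -0.2 0 0; 0 0 -0.1 0 0"
}}

```text
time: 22.28
tcp_pos: [0.525, 0.0514, 0.0766]
tool_rot: [0.242, 0.97, 0.0, -0.0]
contact_force: [0.1, 0.4, -0.2]
finger_gap: -0.001
```

```bash
python3 st.py|tail -1
```

```text
Frad 0.24794922344713788 Ftan(ccw) -0.38788809028184507
```

Call:
{"fn": "carry_out", "kwargs": {
  "targets": "0 0 -0.1 0 0; 0 0 -0.1 0 0"
}}

```text
time: 22.52
tcp_pos: [0.5242, 0.0496, 0.0765]
tool_rot: [0.242, 0.97, 0.0, 0.0]
contact_force: [0.6, -1.5, -0.3]
finger_gap: -0.001
```

```bash
python3 st.py|tail -1
```

```text
Frad -1.472529075345041 Ftan(ccw) 0.6876905707178776
```

Call:
{"fn": "carry_out", "kwargs": {
  "targets": "0 0 -0.1 0 0; 0 0 -0.1 0 0"
}}

```text
time: 22.78
tcp_pos: [0.5232, 0.0479, 0.0765]
tool_rot: [0.242, 0.97, -0.0, -0.0]
contact_force: [-0.0, 0.6, -0.3]
finger_gap: -0.001
```

```bash
python3 st.py
```

```text
22.775 [0.52322078 0.04787405 0.07649331] 61.95455259982446 [-0.01724515  0.57713016 -0.30723655] -0.0010303650998876358
0.0866153697928992 136.45259549061123 wheel~ 0.9887743211116584
Frad 0.41011577565066915 Ftan(ccw) -0.4064254724000047
```

Call:
{"fn": "carry_out", "kwargs": {
  "targets": "0 0 -0.06 0 0; 0 0 -0.06 0 0"
}}

```text
time: 23.02
tcp_pos: [0.5228, 0.0471, 0.0766]
tool_rot: [0.242, 0.97, 0.0, 0.0]
contact_force: [2.2, 5.6, -1.9]
finger_gap: -0.002
```

```bash
python3 st.py|head -1
```

```text
23.025 [0.5228461  0.04714234 0.07655774] 61.96410627167769 [ 2.1971078   5.5579736  -1.91991449] -0.00236852650449097
```

Call:
{"fn": "carry_out", "kwargs": {
  "targets": "0 0 -0.06 0 0; 0 0 -0.06 0 0"
}}

```text
time: 23.28
tcp_pos: [0.5227, 0.0468, 0.0766]
tool_rot: [0.242, 0.97, 0.001, 0.0]
contact_force: [5.2, 12.9, -4.4]
finger_gap: -0.002
```

```bash
python3 st.py|head -1
```

```text
23.275 [0.52272331 0.04684307 0.07664424] 61.98608400924016 [ 5.22343968 12.87494246 -4.36156825] -0.0023885216766948683
```

Call:
{"fn": "carry_out", "kwargs": {
  "targets": "0 0 -0.06 0 0; 0 0 -0.06 0 0"
}}

```text
time: 23.52
tcp_pos: [0.5226, 0.0466, 0.0767]
tool_rot: [0.242, 0.97, 0.002, 0.0]
contact_force: [8.1, 18.1, -7.0]
finger_gap: 0.003
```

```bash
python3 st.py
```

```text
23.525 [0.52262209 0.04659214 0.07671937] 62.02159007694503 [ 8.07310189 18.0930615  -6.98144265] 0.0034276211268696555
0.08617657468323976 137.34461473724124 wheel~ 1.0043429939565112
Frad 6.322325244201985 Ftan(ccw) -18.77663580508154
```

The knob was stiff from first touch, with no free-running plateau at 5 N, so the arm was still against the stop. I back off and retreat.

Call:
{"fn": "carry_out", "kwargs": {
  "targets": "0 0 0.1 0 0; 0 0 0.1 0 0; 0 0 0.2 0 0; 0 0 0.5 0 0; 0 0 1 -1 0; 0 0 0 -5 0; 0 0 0 -5 0; 0 0 0 0 0"
}}

```text
time: 24.52
tcp_pos: [0.5327, 0.0622, 0.191]
tool_rot: [0.242, 0.97, 0.001, 0.003]
contact_force: [0.2, -0.7, -0.6]
finger_gap: 0.001
```

Call:
{"fn": "carry_out", "kwargs": {
  "targets": "0 3 2 -3 0; 0 4 2 0 0; 0 4 2 0 0; 0 4 2 0 0; 0 0 0 0 0; 0 0 0 0 0"
}}

```text
time: 25.28
tcp_pos: [0.4358, 0.2027, 0.2166]
tool_rot: [0.242, 0.97, -0.0, 0.0]
contact_force: [-0.1, -0.8, -0.2]
finger_gap: -0.002
```

Run:
```python
from h import *
s=bot.sense();print(s['time'],s['tcp_pos'],s['contact_force'])
p,d=shot('scene','s10');t,_=shot('top','t10')
cv2.imwrite('pics/c10.png',np.hstack([cv2.resize(p[160:250,210:300,::-1],(400,400)),cv2.resize(t[190:275,235:320,::-1],(400,400))]))
cv2.imwrite('pics/s10f.png',p[:,:,::-1])
def c(r): 
    t=r['p']; a=t[195:240,300:335].astype(int); m=(a.min(-1)>150)&(a[...,0]>a[...,2]+20); v,u=np.nonzero(m); return u.mean(),v.mean(),m.sum()
print(c(np.load('top0.npz')),c(np.load('t10.npz')))
```

```text
25.275 [0.43577961 0.20274612 0.21655016] [-0.12252231 -0.80673743 -0.20402666]
(np.float64(14.870813397129186), np.float64(21.129186602870814), np.int64(418)) (np.float64(15.232941176470588), np.float64(21.40705882352941), np.int64(425))
```

View pics/c10.png

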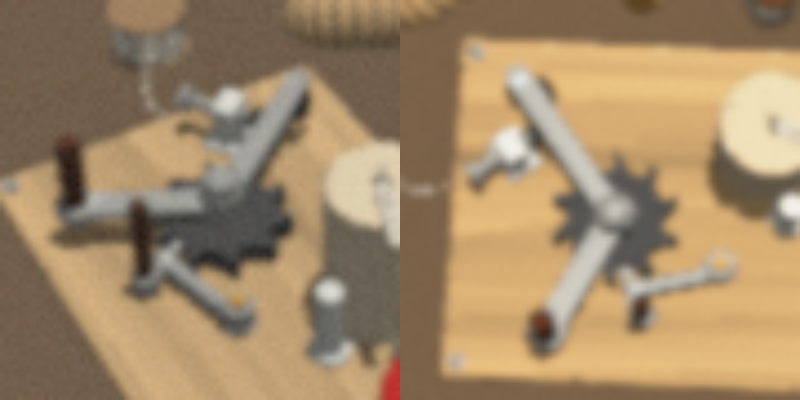

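The top view shows the arm against the stop's tip (right panel ≈540,150) and the pawl nose between teeth (≈625,280), as at the start. The candle has not moved (centroid shift under 0.5 px). I hand in.

```bash
python3 -c "
from station import bot
print(bot.finish_job())"
```

```text
the job is handed in; nothing more can be done
None
```

The clamp is open with the arm against the rubber stop and the pawl back between the teeth. I handed the job in at about 25 s of the 64 s; it reports no verdict.

- **Pawl lift:** I gripped the peg and swung the pawl about 0.46 rad outwards while the wheel was still closed.
- **Opening:** I turned the wheel back by its knob and felt the stop at about 1.26 rad. The force at the knob rose from about 5 N to about 15 N there; I held it and then let go.
- **Pawl back in:** I swung the pawl in until I felt its end of travel, where the force rose from about 2 N to about 7 N with no further motion.

**Last checks:**
- A push on the knob with shut fingers met stiff resistance from first touch, so the arm was still on the stop. It peaked at about 20 N at the knob, an estimated 18 N at the stop. That was more than I intended, because I sent the last steps without reading between them, but it stayed under the 25 N limit.
- The last pictures show the arm at the stop tip and the pawl nose between the teeth. The candle's image moved less than 0.5 px, and the gripper is clear of everything.
- I could not measure the remaining contact force at the stop after release. It rests on the wheel's own drag holding the arm in place.
- I did not measure the bystanders' positions before and after.

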